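# Hook up the drop guard of the block trimmer

## Task

Open the drop guard of the block trimmer so that blocks can be changed: lift the guard by the black knob on its slotted bar, slide the bar sideways towards the notched column and lower it so that the hook end of the bar rests in the upper of the two notches, behind its upturned lip. Let go; the guard must stay up on the notch by itself.

Things in the scene. Friction and masses are not known exactly. Their poses are not given: they have to be found in the camera images.
- bar_knob (a point): Black round knob, 22 mm wide, 48 mm tall, on the 8 mm thick slotted steel bar atop the clear guard of a white bench trimmer (base 160 x 250 mm). Point: on its axis, 28 mm above the bar, 20 mm below its top. Axes, shared by all points: z up, y along the bar to the notched column. Guard and bar (about 0.45 kg) slide only up and down and fall if let go; the bar also slides 64 mm along y, drag 1 N.
- hook_tip (a point): Middle of the underside of the hook, a block 18 mm (x) by 10 mm (y) that hangs 12 mm below the bar at its end nearest the column. It moves as one with the knob: always 103 mm from the knob point along +y and 48 mm below it. At the start it is 14 to 26 mm clear, in y, of the notch lips, so the guard can be lifted straight up.
- upper_notch (a point): Middle of the floor of the upper notch on the steel column at the trimmer's +y end. Pocket 36 mm long in y, open above, between the column and an upturned lip 10 mm high, 6 mm thick, on the guard's side (18 to 24 mm from this point in -y). The hook goes over the lip and down onto this floor. The bar's stop is 9 mm past this point in +y. An equal lower notch is 52 mm below; column top 12 mm above.
- guard (a joint): Height of the guard in m: 0 shut (as at the start), 0.080 with the hook resting in the upper notch, 0.112 at the top stop; 0.028 would be the lower notch. The hook clears the upper lip above 0.090.

How it is judged (in metres and radians):
At the end, for the whole second after the job is handed in: The hook tip lies in the upper notch, behind the lip: within 5 mm of the notch floor in height and within 15 mm of its centre along the bar, and the guard hangs there at rest by itself (z of hook_tip in the frame of upper_notch between -0.005 and 0.005 m and y of hook_tip in the frame of upper_notch between -0.015 and 0.015 m and velocity of joint guard between -0.01 and 0.01 m/s); the robot touches nothing.
It also fails if it takes over 34 s, if anything falls off the work surface, if the arm or the gripper's body presses on something with over 40 N, if the wrist force passes 120 N, or if a joint passes its speed limit or range.

## Robot

A 6-joint arm with a two-finger parallel gripper is mounted at the origin on a cart in front of the work surface, level with it; the furniture and walls round the work are solid. World frame = base frame: x ahead of the robot, y to its left, z up, the work surface at z = 0. Lengths are in mm, angles in rad, forces in N, time in s.
With the tool pointing down it reaches from about 350 to 775 mm from the base axis. Payload 7.3 kg.
Tool frame: the origin (TCP) lies midway between the tips of the shut fingers; the grasp point (between the pads) lies 19 mm behind it; z points along the fingers, y is the line along which they close (so a half turn about z gives the same grasp; the last joint's range is limited). The gripper opens to 92 mm and grips with 3 to 60 N. Pads are 19 mm wide; open, the fingers measure 130 mm over their backs; the gripper's body (75 mm by 190 mm) begins 47 mm behind the grasp point.
Start: joints at [-1.471, 0.342, 1.524, -0, 1.275, -0.146], TCP at [127.771, -509.234, 226.741] pointing down, gripper open.
Joint ranges: [-2.53, 2.53], [-0.77, 2.02], [0.04, 2.7], [-1, 4.14], [0.28, 2.66], [-3.11, 3.11]. Speed limits (rad/s): [2.57, 2.57, 3.14, 3.14, 3.14, 3.14].

## Interface

Orientations are given as [roll, pitch, yaw] about the fixed x, y, z axes, in that order (R = Rz(yaw) Ry(pitch) Rx(roll)).
In Python, from plant import get_obs, capture, camera_model, close_job, search_frame, regions_of, pinpoint gives the robot as it stands. The module is installed in compiled form; this text tells all that it offers.
- The arm moves only by the shell command python3 -m pendant 'ROWS'. ROWS is JSON, one flat list of numbers, 7 for each row, row after row: the shift along the tool's x, y, z in units of 30 mm (1.0 is 30 mm), then the turn, a rotation vector about the tool's x, y, z in units of 4 degrees (1.0 is 4 degrees), then the closure, from -1 (fully open) to 1 (shut), so that 0 is half open. In form: [dx, dy, dz, wx, wy, wz, gripper, dx, dy, dz, wx, wy, wz, gripper, ...]. A call has 1 to 12 rows; each row shifts and turns the commanded pose from where the row before left it, along the tool's axes as they then stand; what a row does not reach is not made up. A row lasts 1/10 s, in which the tool goes at most 50 mm and 8.59 degrees, less where a joint would pass 70% of its speed; a pose out of reach is approached as far as the arm can. A call with a number of a shift or a turn outside -1 to 1 is refused whole. A call with a gripper value outside its range is refused whole. The fingers move at their own pace and stop on an object; the grip force is fixed at half the most. Time passes only in rows, so rows that do not move let the fingers close. It gives the time, the measured TCP pose, the force, the opening and the grip force at its end, in the units of the state.
- get_obs(): the state, without advancing time (a new reading comes with each control period).
- capture(name): name is "scene" or "side" or "wrist"; returns the picture (400x640x3 uint8, red, green, blue); there is no depth.
- camera_model(name): a dict with "fov_y" (degrees; the focal length in pixels is half the picture's height over the tangent of half this angle, whatever the lens; pixels are square), "cx", "cy" (the principal point, pixels), "D" ([k1, k2, p1, p2, k3] as OpenCV has them; the pictures are not rectified), "pose" (4x4, takes a point from camera to world coordinates). Camera axes: x right, y up, looking along -z (the intrinsics and any distortion apply to the point x, -y, -z); pixel columns grow to the right and rows downward; lengths in mm; the calibration is good to about 2 mm. A picture is of the moment at which its call begins: read the wrist's pose just before it. camera_model takes no time and is no camera call; for the wrist camera it gives the pose at the moment of the call.
- close_job(): hands the job in; it is judged then, once.
Trained networks look in the newest picture that a camera, given by its name, has taken for a name from the list of things; names that differ only in an ending like _2 or _b are one class to them, and where a whole thing is asked for, a point or a joint stands for the part that bears it (a point fixed in the world has none). Each returns a list of dicts, best first, with "score" (0 to 1); they miss things now and then, are a little off and sometimes report something else, mostly with a low value. They report only what shows in the picture. A call takes as long as a camera call.
- search_frame(camera, thing): "location" ([column, row] in pixels, amid what is visible of it).
- regions_of(camera, thing): "pixels" (400x640 bool, what is visible of it) and "location" ([column, row] in pixels, amid what is visible of it).
- pinpoint(camera, thing): "location" ([column, row] in pixels: a listed point, or the origin of a listed thing).
The state is a dict: "time": time; "joint_positions": joint angles; "dq": joint speeds; "tau": joint torques, N m; "tool_pos": TCP position; "tcp_rot": TCP orientation; "contact_force": force on the tool from outside, world axes, zero at the start; "moment": the same for the moment, N m; "grip_width": finger opening in mm; "finger_force": force on a finger pad.
Only numpy, scipy, OpenCV 4.12 (cv2) and the standard library are available. Lean on these libraries where they do the work, as an engineer would, in place of code of your own. Each camera call takes 0.05 s, during which the arm holds its last target. There are 200 camera calls.

## Working session

There is one attempt and no reset: what is moved stays moved. The work goes in short steps, Python scripts to look and compute and a shell command to move; the robot and the scene stay as the last step left them, time stands still between calls to the robot, and variables do not carry over. Pictures are saved under pics/ and viewed, at most 10 in all, crops included, and the job is handed in when it is done.

```bash
mkdir -p pics; cat > h.py <<'E'
import numpy as np, cv2
from plant import *
from scipy.optimize import least_squares
def ray(m,px):
    f=200/np.tan(np.radians(m['fov_y'])/2)
    K=np.array([[f,0,m['cx']],[0,f,m['cy']],[0,0,1]])
    u=cv2.undistortPoints(np.array([[px]],float),K,np.array(m['D'],float))[0,0]
    T=np.array(m['pose']); d=T[:3,:3]@np.array([u[0],-u[1],-1]); return T[:3,3],d/np.linalg.norm(d)
def tri(rs):
    A=sum(np.eye(3)-np.outer(d,d) for o,d in rs); b=sum((np.eye(3)-np.outer(d,d))@o for o,d in rs)
    p=np.linalg.solve(A,b); return p,[np.linalg.norm((np.eye(3)-np.outer(d,d))@(p-o)) for o,d in rs]
E
python3 - <<'E'
from h import *
R={}
for c in ['scene','side','wrist']:
    m=camera_model(c); im=capture(c); cv2.imwrite(f'pics/{c}0.png',im[:,:,::-1])
    print(c,np.round(np.array(m['pose'])[:3,3]))
    for t in ['bar_knob','hook_tip','upper_notch']:
        r=pinpoint(c,t); print(t,[(np.round(x['location'],1),round(x['score'],2)) for x in r[:3]])
        if r: R.setdefault(t,[]).append(ray(m,r[0]['location']))
for t in R:
    if len(R[t])>1: print(t,tri(R[t]))
o=get_obs();print(o['time'],o['tool_pos'],o['tcp_rot'],o['grip_width'])
a=[cv2.imread(f'pics/{c}0.png') for c in ['scene','side']]
cv2.imwrite('pics/both.png',cv2.resize(np.vstack(a),(480,600)))
E
```

```text
scene [ 49. 511. 853.]
bar_knob [(array([372.7, 151.6]), 0.84)]
hook_tip [(array([328.1, 192.6]), 0.84)]
upper_notch [(array([307.5, 171. ]), 0.88)]
side [408. 923. 486.]
bar_knob [(array([314.6, 168.5]), 0.77)]
hook_tip [(array([308.2, 203.2]), 0.55)]
upper_notch [(array([304.7, 176. ]), 0.6)]
wrist [ 191. -495.  385.]
bar_knob []
hook_tip []
upper_notch []
bar_knob (array([519.01103174, -22.12444951, 164.81582314]), [np.float64(3.3482499464507454), np.float64(3.3482499464505726)])
hook_tip (array([523.78137863,  82.77902447, 110.55290684]), [np.float64(0.6662577980291285), np.float64(0.6662577980291513)])
upper_notch (array([526.09196065, 131.36515587, 200.15411351]), [np.float64(0.6201388499654976), np.float64(0.6201388499654679)])
0.6 [ 127.78950434 -509.21602237  226.74772198] [3.14150247e+00 6.99443093e-06 2.45823137e-01] 92.16073544762853
```

View pics/scene0.png

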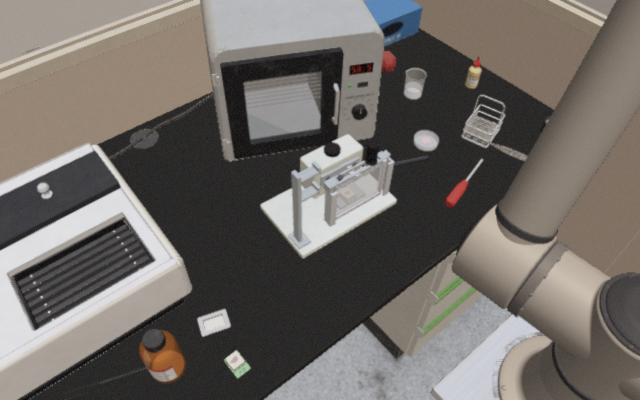

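View pics/side0.png

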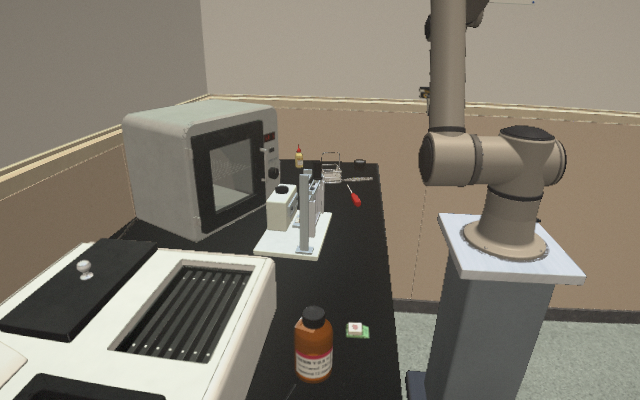

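The scene view shows the trimmer at the centre: guard knob at about (372,152), column at (300,205). A second, decoy knob sits on the block at (332,148). The side view shows the guard end-on at (314,170), with the decoy at (282,188). Next I'll fit all the points together using the given geometry.

```bash
cat >> h.py <<'E'
def fit(obs):  # obs: (thing, cam model, px); unknown knob xyz, yaw, s=hook->notch dist
    rs=[(t,)+ray(m,p) for t,m,p in obs]
    def pts(v):
        c,s=np.cos(v[3]),np.sin(v[3]); ey=np.array([-s,c,0]); k=v[:3]; h=k+103*ey+[0,0,-48]
        return dict(bar_knob=k,hook_tip=h,upper_notch=h+v[4]*ey+[0,0,80])
    def res(v):
        P=pts(v); return np.concatenate([np.cross(P[t]-o,d) for t,o,d in rs])
    r=least_squares(res,[519,-22,165,0,48],loss='soft_l1',f_scale=3)
    return r.x,pts(r.x),[(t,round(float(np.linalg.norm(np.cross(pts(r.x)[t]-o,d))),1)) for t,o,d in rs]
E
python3 - <<'E'
from h import *
S={'scene':dict(bar_knob=(372.7,151.6),hook_tip=(328.1,192.6),upper_notch=(307.5,171)),'side':dict(bar_knob=(314.6,168.5),hook_tip=(308.2,203.2),upper_notch=(304.7,176))}
x,P,r=fit([(t,camera_model(c),p) for c in S for t,p in S[c].items()])
print(np.round(x,3),P,r)
# microwave front: base line on z=0, post/plate
m=camera_model('scene')
for px in [(228,157),(372,137),(300,248),(262,207),(396,200)]:
    o,d=ray(m,px); print(px,np.round(o-d*o[2]/d[2]))
im=cv2.imread('pics/scene0.png'); cv2.imwrite('pics/crop.png',cv2.resize(im[110:260,240:440],(800,600),interpolation=cv2.INTER_CUBIC))
E
```

```text
[ 5.17484e+02 -1.84940e+01  1.65166e+02 -5.90000e-02  4.52300e+01] {'bar_knob': array([517.48441743, -18.4941382 , 165.16555798]), 'hook_tip': array([523.58787412,  84.32486693, 117.16555798]), 'upper_notch': array([526.26806448, 129.47542988, 197.16555798])} [('bar_knob', 3.0), ('hook_tip', 4.2), ('upper_notch', 2.3), ('bar_knob', 4.7), ('hook_tip', 5.0), ('upper_notch', 1.8)]
(228, 157) [825. 134.   0.]
(372, 137) [ 665. -181.    0.]
(300, 248) [515. 159.   0.]
(262, 207) [651. 158.  -0.]
(396, 200) [484. -84.  -0.]
```

View pics/crop.png

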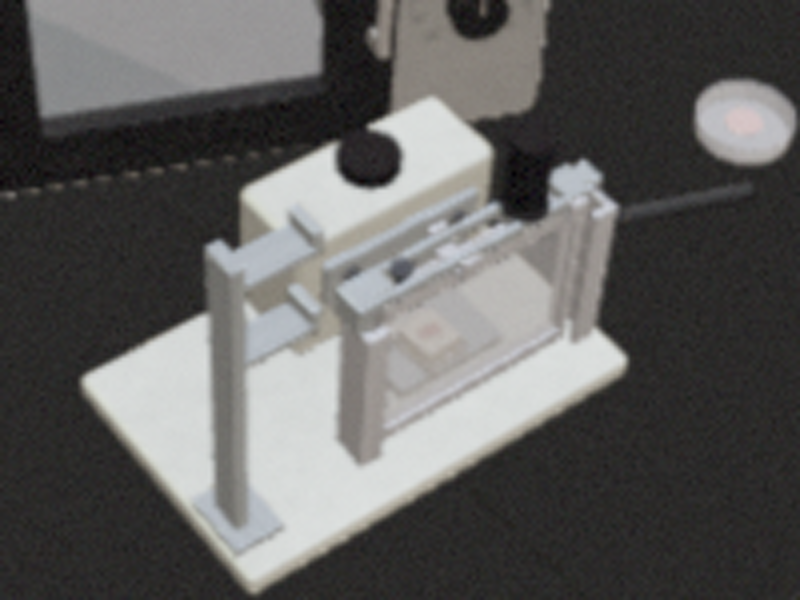

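The crop shows the guard knob at about (372,155), close to the bar's -y end, with a raised end piece next to it at (385,155). The column with its two notches is at the left. I'll move above it and look with the wrist camera.

```bash
python3 -m pendant '[0.95,-0.84,-0.5,0,0,0,-0.2, 0.95,-0.84,-0.5,0,0,0,-0.2, 0.95,-0.84,-0.5,0,0,0,-0.2, 0.95,-0.84,-0.5,0,0,0,-0.2, 0.95,-0.84,-0.5,0,0,0,-0.2, 0.95,-0.84,-0.5,0,0,0,-0.2, 0.95,-0.84,-0.4,0,0,0,-0.2, 0.95,-0.84,0,0,0,0,-0.2, 0.95,-0.84,0,0,0,0,-0.2, 0.95,-0.84,0,0,0,0,-0.2, 0.95,-0.84,0,0,0,0,-0.2, 0.95,-0.84,0,0,0,0,-0.2]'
python3 -m pendant '[0.95,-0.84,0,0,0,0,-0.2, 0.95,-0.84,0,0,0,0,-0.2, 0.95,-0.84,0,0,0,0,-0.2, 0,0,0,0,0,1,-0.2, 0,0,0,0,0,1,-0.2, 0,0,0,0,0,1,-0.2, 0,0,0,0,0,1,-0.2, 0,0,0,0,0,0.4,-0.2, 0,0,0,0,0,0,-0.2]'
python3 - <<'E'
from h import *
S={'scene':dict(bar_knob=(372.7,151.6),hook_tip=(328.1,192.6),upper_notch=(307.5,171)),'side':dict(bar_knob=(314.6,168.5),hook_tip=(308.2,203.2),upper_notch=(304.7,176))}
L=[(t,camera_model(c),p) for c in S for t,p in S[c].items()]
m=camera_model('wrist'); im=capture('wrist'); cv2.imwrite('pics/w1.png',im[:,:,::-1])
for t in ['bar_knob','hook_tip','upper_notch']:
    r=pinpoint('wrist',t); print(t,[(np.round(x['location'],1),round(x['score'],2)) for x in r[:3]])
    if r and r[0]['score']>.4: L.append((t,m,r[0]['location']))
for t in ['bar_knob','hook_tip','upper_notch']:
    print(t,tri([ray(m,p) for n,m,p in L if n==t]))
print(fit(L)); o=get_obs(); print(o['time'],o['tool_pos'],o['tcp_rot'],o['grip_width'],o['joint_positions'])
E
```

```text
time: 1.8
tool_pos: [386.5, -131.2, 329.0]
tcp_rot: [3.141, -0.001, 0.246]
contact_force: [-0.2, -1.0, 0.6]
grip_width: 55.0
finger_force: 0.0
time: 2.7
tool_pos: [450.4, -38.6, 328.7]
tcp_rot: [3.141, -0.0, -0.061]
contact_force: [0.5, -0.4, 0.0]
grip_width: 55.1
finger_force: 0.0
bar_knob [(array([297.4, 134.5]), 0.88)]
hook_tip [(array([216.4, 135.4]), 0.98)]
upper_notch [(array([141.2, 137. ]), 0.78)]
bar_knob (array([515.45754252, -19.23950982, 167.1275063 ]), [np.float64(1.674546603300562), np.float64(5.821466852444021), np.float64(4.407495917744269)])
hook_tip (array([519.53276861,  88.34242453, 115.26363191]), [np.float64(2.1909503577515417), np.float64(4.196907842078214), np.float64(3.7636575041940503)])
upper_notch (array([522.77075533, 133.89276516, 202.30018342]), [np.float64(2.179446180169893), np.float64(2.837134837104317), np.float64(3.7958297089270236)])
(array([ 5.13516501e+02, -1.63056746e+01,  1.68260032e+02, -5.98582474e-02,
        4.74191703e+01]), {'bar_knob': array([513.51650099, -16.30567461, 168.26003156]), 'hook_tip': array([519.67821935,  86.50985548, 120.26003156]), 'upper_notch': array([522.51495306, 133.8440995 , 200.26003156])}, [('bar_knob', 1.4), ('hook_tip', 2.7), ('upper_notch', 3.7), ('bar_knob', 7.4), ('hook_tip', 7.9), ('upper_notch', 2.8), ('bar_knob', 4.2), ('hook_tip', 3.9), ('upper_notch', 3.6)])
2.9 [450.41565701 -38.59685656 328.72265862] [ 3.14148498e+00 -4.26502797e-05 -6.05781373e-02] 55.14558599723193 [-2.55230046e-01  1.40731811e-01  1.51167942e+00 -9.77114181e-05
  1.48911875e+00  1.37615239e+00]
```

View pics/w1.png

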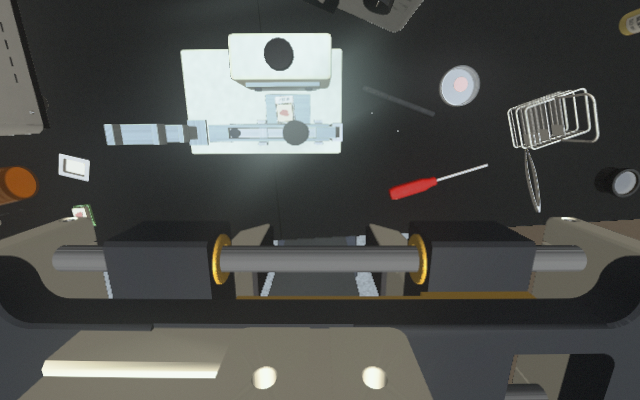

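The wrist view shows the knob at (296,133), the bar running along the image to the column at (105–190), and the end piece at (336,131), about 30 mm from the knob. The decoy knob is at (278,54). The bar lies square to the tool, so a yaw of -0.06 is right. I'll move closer and refine the position.

```bash
python3 -m pendant '[0.6,-0.26,0.7,0,0,0,-0.2, 0.6,-0.26,0.7,0,0,0,-0.2, 0.6,-0.26,0.7,0,0,0,-0.2, 0,0,0,0,0,0,-0.2]'
cat > look.py <<'E'
from h import *; import sys
m=camera_model('wrist'); im=capture('wrist'); cv2.imwrite(f'pics/{sys.argv[1]}.png',im[:,:,::-1])
S={'scene':dict(bar_knob=(372.7,151.6),hook_tip=(328.1,192.6),upper_notch=(307.5,171)),'side':dict(bar_knob=(314.6,168.5),hook_tip=(308.2,203.2),upper_notch=(304.7,176))}
L=[(t,camera_model(c),p) for c in S for t,p in S[c].items()]
import json
T=np.array(json.load(open('m1.json'))) if 0 else None
W=[]
for t in ['bar_knob','hook_tip','upper_notch']:
    r=pinpoint('wrist',t); print(t,[(np.round(x['location'],1),round(x['score'],2)) for x in r[:3]])
    if r and r[0]['score']>.4: W.append((t,m,r[0]['location']))
zs=dict(bar_knob=166.5,hook_tip=118.5,upper_notch=198.5)
for t,m,p in W:
    o,d=ray(m,p); print(t,'at z',zs[t],np.round(o+d*(zs[t]-o[2])/d[2],1), 'tri',np.round(tri([ray(a,b) for n,a,b in L+W if n==t])[0],1))
print(fit(L+W+W)); o=get_obs(); print(o['time'],o['tool_pos'],o['tcp_rot'],o['contact_force'])
E
python3 look.py w2
```

```text
time: 3.3
tool_pos: [505.7, -17.8, 262.6]
tcp_rot: [-3.141, 0.005, -0.06]
contact_force: [-0.6, -0.2, 0.3]
grip_width: 55.1
finger_force: 0.0
bar_knob [(array([316.7, 195.1]), 0.87)]
hook_tip [(array([224. , 183.3]), 0.87)]
upper_notch [(array([130.5, 205.9]), 0.61)]
bar_knob at z 166.5 [510.6 -17.4 166.5] tri [515.1 -17.3 168.8]
hook_tip at z 118.5 [518.6  84.7 118.5] tri [520.7  86.2 113.8]
upper_notch at z 198.5 [518.3 136.8 198.5] tri [522.9 133.8 202.7]
(array([ 5.13024851e+02, -1.71513923e+01,  1.68560718e+02, -5.95434341e-02,
        4.85827362e+01]), {'bar_knob': array([513.0248514 , -17.15139235, 168.56071774]), 'hook_tip': array([519.15420176,  85.66607243, 120.56071774]), 'upper_notch': array([522.04527566, 134.16271096, 200.56071774])}, [('bar_knob', 0.5), ('hook_tip', 3.1), ('upper_notch', 3.9), ('bar_knob', 7.9), ('hook_tip', 8.7), ('upper_notch', 3.1), ('bar_knob', 1.9), ('hook_tip', 1.6), ('upper_notch', 3.2), ('bar_knob', 1.9), ('hook_tip', 1.6), ('upper_notch', 3.2)])
3.5 [505.68229896 -18.81687946 266.82258068] [ 3.14113765e+00 -1.46891792e-03 -6.13277170e-02] [-0.69995143 -0.56586216 -0.39464902]
```

View pics/w2.png

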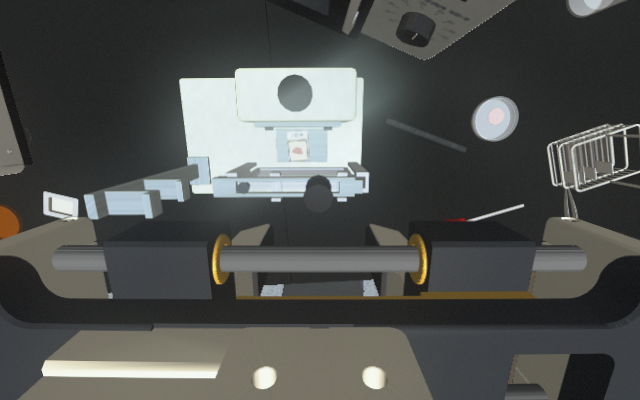

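The wrist view shows the knob at (318,193), centred between the fingers (about column 320). The end piece at (362,180) is roughly level with the bar. Next I'll descend around the knob.

```bash
python3 -m pendant '[0.23,-0.06,0.6,0,0,0,0, 0,0,0.8,0,0,0,0, 0,0,0.8,0,0,0,0, 0,0,0.5,0,0,0,0, 0,0,0.3,0,0,0,0, 0,0,0,0,0,0,0]' && python3 -m pendant '[0,0,0.3,0,0,0,0, 0,0,0.3,0,0,0,0, 0,0,0.15,0,0,0,0, 0,0,0,0,0,0,0]'
```

```text
time: 4.1
tool_pos: [512.4, -17.4, 175.7]
tcp_rot: [3.142, 0.0, -0.062]
contact_force: [0.2, 0.0, 0.2]
grip_width: 45.9
finger_force: 0.0
time: 4.5
tool_pos: [512.4, -17.1, 152.5]
tcp_rot: [-3.142, 0.001, -0.061]
contact_force: [0.2, -0.3, 0.3]
grip_width: 46.3
finger_force: 0.0
```

No contact on the way down. Closing the gripper.

```bash
python3 -m pendant '[0,0,0,0,0,0,1, 0,0,0,0,0,0,1, 0,0,0,0,0,0,1, 0,0,0,0,0,0,1, 0,0,0,0,0,0,1, 0,0,0,0,0,0,1]'
```

```text
time: 5.1
tool_pos: [513.0, -17.2, 153.4]
tcp_rot: [3.141, -0.001, -0.061]
contact_force: [-0.4, -0.5, 1.3]
grip_width: 23.2
finger_force: 30.0
```

```bash
python3 -m pendant '[0,0,-0.2,0,0,0,1, 0,0,-0.4,0,0,0,1, 0,0,-0.5,0,0,0,1, 0,0,-0.5,0,0,0,1, 0,0,-0.5,0,0,0,1, 0,0,-0.5,0,0,0,1, 0,0,-0.4,0,0,0,1, 0,0,-0.3,0,0,0,1, 0,0,-0.06,0,0,0,1, 0,0,0,0,0,0,1]'
python3 - <<'E'
from h import *
R={}
for c in ['scene','side','wrist']:
    m=camera_model(c); im=capture(c); cv2.imwrite(f'pics/{c}2.png',im[:,:,::-1])
    for t in ['bar_knob','hook_tip','upper_notch']:
        r=pinpoint(c,t); print(c,t,[(np.round(x['location'],1),round(x['score'],2)) for x in r[:2]])
        if r: R.setdefault(t,[]).append(ray(m,r[0]['location']))
P={}
for t in R:
    if len(R[t])>1: P[t],e=tri(R[t]); print(t,P[t].round(1),np.round(e,1))
if len(P)==3: print('notch-hook',P['upper_notch']-P['hook_tip'])
im=cv2.imread('pics/scene2.png')[90:250,230:440]; cv2.imwrite('pics/s2.png',cv2.resize(im,(787,600),interpolation=cv2.INTER_CUBIC))
print(get_obs()['contact_force'])
E
```

```text
time: 6.1
tool_pos: [512.8, -17.1, 254.1]
tcp_rot: [3.141, -0.0, -0.061]
contact_force: [2.8, 0.7, -4.4]
grip_width: 23.8
finger_force: 30.0
scene bar_knob [(array([376.4, 109.2]), 0.87)]
scene hook_tip [(array([328.9, 154.2]), 0.56)]
scene upper_notch []
side bar_knob [(array([312.8, 131.3]), 0.59)]
side hook_tip [(array([307.1, 160.6]), 0.55)]
side upper_notch [(array([300.8, 175. ]), 0.89)]
wrist bar_knob [(array([320.1, 251.8]), 0.74)]
wrist hook_tip [(array([172.2, 222.7]), 0.61)]
wrist upper_notch [(array([125.9, 216.6]), 0.95)]
bar_knob [519.4 -17.9 270.7] [1.7 7.2 6.4]
hook_tip [522.   87.4 221.7] [2.2 4.4 2.9]
upper_notch [527.5 133.5 203.7] [6.7 6.7]
notch-hook [  5.49194358  46.05415755 -17.96908999]
[ 3.35510845  1.50223565 -4.23297513]
```

View pics/s2.png

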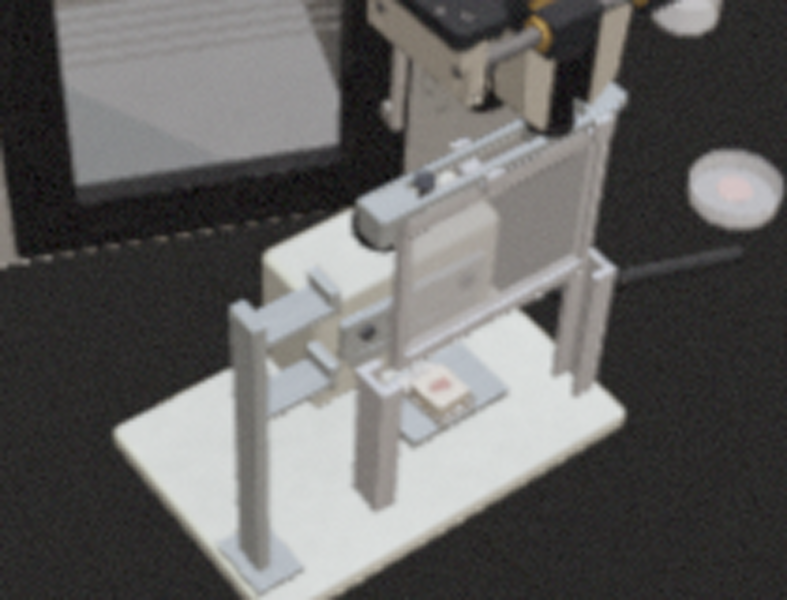

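The guard is up about 100 mm on the knob: the hook end at crop (378,215) is above the upper notch lip at (320,285), and the wrist carries only the guard's weight. Sliding 48 mm towards the column.

```bash
python3 -m pendant '[0,-0.1,0,0,0,0,1, 0,-0.2,0,0,0,0,1, 0,-0.25,0,0,0,0,1, 0,-0.25,0,0,0,0,1, 0,-0.25,0,0,0,0,1, 0,-0.25,0,0,0,0,1, 0,-0.2,0,0,0,0,1, 0,-0.1,0,0,0,0,1, 0,0,0,0,0,0,1, 0,0,0,0,0,0,1]'
python3 - <<'E'
from h import *
R={}
for c in ['scene','side','wrist']:
    m=camera_model(c); im=capture(c); cv2.imwrite(f'pics/{c}3.png',im[:,:,::-1])
    for t in ['bar_knob','hook_tip','upper_notch']:
        r=pinpoint(c,t); print(c,t,[(np.round(x['location'],1),round(x['score'],2)) for x in r[:2]])
        if r: R.setdefault(t,[]).append(ray(m,r[0]['location']))
for t in R:
    if len(R[t])>1: p,e=tri(R[t]); print(t,p.round(1),np.round(e,1))
im=cv2.imread('pics/scene3.png')[90:250,230:440]; cv2.imwrite('pics/s3.png',cv2.resize(im,(787,600),interpolation=cv2.INTER_CUBIC))
print(get_obs()['contact_force'])
E
```

```text
time: 7.7
tool_pos: [515.6, 31.1, 254.0]
tcp_rot: [-3.141, 0.0, -0.061]
contact_force: [1.8, 1.2, -3.4]
grip_width: 23.6
finger_force: 30.0
scene bar_knob [(array([355.9, 120.5]), 0.83)]
scene hook_tip [(array([309.3, 166.5]), 0.81)]
scene upper_notch [(array([306.5, 173.5]), 0.6)]
side bar_knob [(array([311.3, 137.1]), 0.47)]
side hook_tip [(array([303.4, 169. ]), 0.79)]
side upper_notch [(array([304.5, 175. ]), 0.93)]
wrist bar_knob [(array([322.7, 252.7]), 0.81)]
wrist hook_tip [(array([175.5, 223.6]), 0.56)]
wrist upper_notch [(array([185. , 216.2]), 0.86)]
bar_knob [519.3  29.  267.6] [0.7 5.3 5.8]
hook_tip [523.1 133.4 217.9] [2.8 5.1 3.1]
upper_notch [522.8 135.8 202.6] [1.7 2.8 2.4]
[ 0.01232276  1.07665334 -4.77408815]
```

View pics/s3.png

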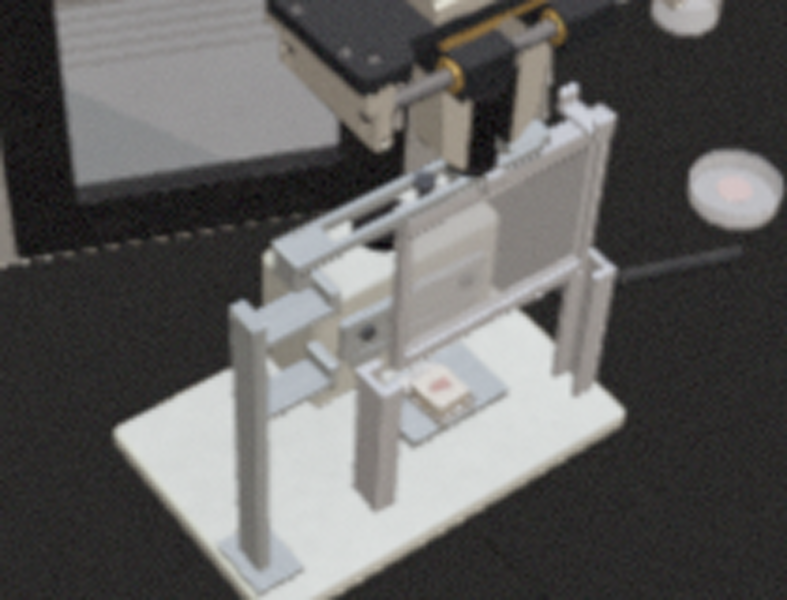

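The hook end at crop (290,250) is above the notch pocket, past the lip. It triangulates to within about 2 mm of the notch centre in y. Lowering 20 mm.

```bash
python3 -m pendant '[0,-0.05,0.1,0,0,0,1, 0,0,0.15,0,0,0,1, 0,0,0.15,0,0,0,1, 0,0,0.1,0,0,0,1, 0,0,0.05,0,0,0,1, 0,0,0,0,0,0,1]'; python3 -m pendant '[0,0,0.05,0,0,0,1, 0,0,0.03,0,0,0,1, 0,0,0,0,0,0,1]'
```

```text
time: 8.9
tool_pos: [515.7, 32.2, 237.1]
tcp_rot: [3.141, 0.001, -0.061]
contact_force: [0.5, -0.9, -3.8]
grip_width: 23.7
finger_force: 30.0
time: 9.2
tool_pos: [515.7, 32.2, 235.0]
tcp_rot: [3.141, 0.0, -0.061]
contact_force: [-0.4, -1.9, -4.8]
grip_width: 23.5
finger_force: 30.0
```

```bash
python3 -m pendant '[0,0,0.03,0,0,0,1, 0,0,0.03,0,0,0,1, 0,0,0,0,0,0,1, 0,0,0,0,0,0,1]'; python3 -m pendant '[0,0,0.03,0,0,0,1, 0,0,0,0,0,0,1]'
```

```text
time: 9.6
tool_pos: [515.8, 32.3, 233.5]
tcp_rot: [3.142, -0.0, -0.061]
contact_force: [-1.5, -1.8, -0.4]
grip_width: 23.7
finger_force: 30.0
time: 9.8
tool_pos: [515.9, 32.2, 233.3]
tcp_rot: [3.141, -0.001, -0.061]
contact_force: [-3.8, -1.1, 5.2]
grip_width: 23.3
finger_force: 30.0
```

The hook touched the floor at 80 mm of lift, as expected, and the weight has come off the wrist. Releasing, then retracting upwards.

```bash
python3 -m pendant '[0,0,0,0,0,0,0, 0,0,0,0,0,0,0, 0,0,0,0,0,0,0, 0,0,0,0,0,0,0]'; python3 -m pendant '[0,0,-0.3,0,0,0,0, 0,0,-0.6,0,0,0,0, 0,0,-0.8,0,0,0,0, 0,0,-0.8,0,0,0,0, 0,0,-0.5,0,0,0,0, 0,0,0,0,0,0,0, 0,0,0,0,0,0,0]'
python3 - <<'E'
from h import *
R={}
for c in ['scene','side','wrist']:
    m=camera_model(c); im=capture(c); cv2.imwrite(f'pics/{c}4.png',im[:,:,::-1])
    for t in ['bar_knob','hook_tip','upper_notch']:
        r=pinpoint(c,t); print(c,t,[(np.round(x['location'],1),round(x['score'],2)) for x in r[:2]])
        if r: R.setdefault(t,[]).append(ray(m,r[0]['location']))
for t in R:
    if len(R[t])>1: p,e=tri(R[t]); print(t,p.round(1),np.round(e,1))
im=cv2.imread('pics/scene4.png')[90:250,230:440]; cv2.imwrite('pics/s4.png',cv2.resize(im,(787,600),interpolation=cv2.INTER_CUBIC))
E
```

```text
time: 10.2
tool_pos: [516.0, 32.3, 232.2]
tcp_rot: [-3.141, -0.0, -0.061]
contact_force: [0.3, 0.4, 0.2]
grip_width: 45.4
finger_force: 0.0
time: 10.9
tool_pos: [515.7, 32.3, 322.3]
tcp_rot: [3.142, -0.0, -0.061]
contact_force: [0.4, -1.1, -0.1]
grip_width: 45.9
finger_force: 0.0
scene bar_knob [(array([356. , 129.7]), 0.97)]
scene hook_tip [(array([303.5, 169.9]), 0.88)]
scene upper_notch [(array([307.9, 173.8]), 0.93)]
side bar_knob [(array([313. , 143.4]), 0.53)]
side hook_tip [(array([303.3, 177.5]), 0.53)]
side upper_notch [(array([304.1, 174.8]), 0.88)]
wrist bar_knob [(array([322.4, 208.1]), 0.96)]
wrist hook_tip [(array([219.3, 195.7]), 0.63)]
wrist upper_notch [(array([218.2, 196.9]), 0.69)]
bar_knob [517.2  29.1 249.2] [1.3 2.7 2.7]
hook_tip [526.6 135.5 200.8] [5.2 3.4 6.3]
upper_notch [522.4 134.5 202.4] [2.4 4.3 2.6]
```

View pics/s4.png

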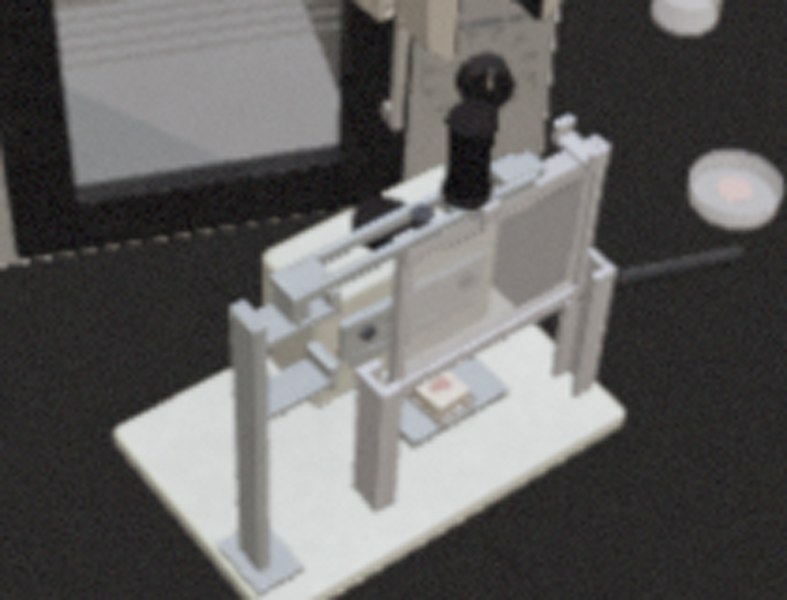

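The guard stays up by itself with the hook seated in the upper notch behind the lip, at crop (300,290), and the gripper is clear above the knob. Handing in.

```bash
python3 -c "from plant import close_job; print(close_job())"
```

```text
the job is handed in; nothing more can be done
None
```

The guard is up with its hook resting in the upper notch behind the lip, within about 2 mm of centre along the bar by the cameras; the gripper is clear and the job was handed in at about 11 s (no verdict was returned).

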